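# Switch on the charger of the robot's battery

### The job

Three chargers stand on the robotics bench, all switched off. Start charging the big block-shaped battery: on the charger that holds it, push down the raised end of the rocker switch, the end away from the battery, until the switch clicks over and stays on. Leave the switches of the other two chargers (one holds two round cells, one is empty) off throughout.

Things in the scene. Friction and masses are not known exactly. Their poses are not given: they have to be found in the camera images.
- switch_block (a joint): white rocker paddle, 68 x 34 mm, on the grey charger (150 x 80 mm, top 36 mm above the table, fixed) that holds the block battery (black, 46 x 56 mm, with a carrying bail, top 92 mm above the table). The rocker is at the charger's robot-side end, the battery at the other. Joint, rad: 0 off (outer end, away from the battery, up 10 degrees), 0.35 on (outer end down); over-centre: snaps to the nearer stop
- switch_block_press (a point): where to push: on that rocker's top face, mid-width, 26 mm from its pivot towards the raised outer end (8 mm from that end), 54 mm above the table when off; moves with it. Straight down here takes about 5 N; after 5 mm it snaps over by itself, and the surface is then 9 mm lower. The battery begins 52 mm beyond the pivot; nothing taller than 60 mm lies within 60 mm of the point
- switch_cells (a joint): the same rocker on a like charger, which holds two round bare-metal cells (18 mm thick, 54 mm long) lying side by side: 0 off, 0.35 on. The three chargers stand side by side in any order, 170 to 310 mm apart
- switch_empty (a joint): the same rocker on a like charger with an empty dock: 0 off, 0.35 on
There are look-alikes about, which are no part of the job. Leave any purple look-alike of the part that bears switch_block alone.

How it is judged:
At the end, for the whole second after the job is handed in: The rocker of the charger with the block battery rests on (joint above 0.28 of 0.35 rad) and the rockers of the other two chargers rest off (below 0.07 rad) (value of joint switch_block above 0.28 rad and value of joint each of switch_cells, switch_empty below 0.07 rad); the robot touches nothing.
It fails at once if the switch of the charger with the round cells is switched on (value of joint switch_cells above 0.175 rad).
It fails at once if the switch of the empty charger is switched on (value of joint switch_empty above 0.175 rad).
It also fails if it takes over 32 s, if anything falls off the work surface, if the arm or the gripper's body presses on something with over 40 N, if the wrist force passes 120 N, or if a joint passes its speed limit or range.

### The arm

A 6-joint arm with a two-finger parallel gripper is mounted at the origin on the work surface. World frame = base frame: x ahead of the robot, y to its left, z up, the work surface at z = 0. Lengths are in m, angles in rad, forces in N, time in s.
With the tool pointing down it reaches from about 0.25 to 0.775 m from the base axis. Payload 4 kg.
Tool frame: the origin (TCP) lies on the centre line of the jaws, within the pads' length; the fingertips stand 25 mm ahead of it and the grasp point (between the pads) lies 6 mm ahead of it; z points along the fingers, y is the line along which they close (so a half turn about z gives the same grasp; the last joint's range is limited). The gripper opens to 94 mm and grips with 3 to 60 N. Pads are 16 mm wide; open, the fingers measure 119 mm over their backs; the gripper's body (75 mm by 177 mm) begins 78 mm behind the grasp point.
Start: joints at [-1.227, 0.087, 1.371, -0, 1.684, -0.103], TCP at [0.238, -0.496, 0.231] pointing down, gripper open.
Joint ranges: [-3.1, 3.1], [-0.76, 2.03], [0.27, 2.55], [-1.08, 4.22], [0.17, 2.65], [-2.57, 2.57]. Speed limits (rad/s): [2.79, 2.79, 3.14, 3.14, 3.14, 3.14].

### API

Orientations are given as [roll, pitch, yaw] about the fixed x, y, z axes, in that order (R = Rz(yaw) Ry(pitch) Rx(roll)).
In Python, from bench import robot, imaging gives the robot as it stands. The module is installed in compiled form; this text tells all that it offers.
- The arm moves only by the tool drive_tool, never from a script. Its argument "series" is a list of rows, each a list of 3 entries, a list of its own where there are three numbers: the finger opening in m, from 0 to 0.094, then the shift along the tool's x, y, z in m, then the turn, a rotation vector about the tool's x, y, z in rad. A call has 1 to 5 rows; each row is the pose to reach, as a shift and turn from the pose commanded when the call began, along the tool's axes at that moment; what a row does not reach only later rows make up. A row lasts 1/8 s, in which the tool goes at most 62.5 mm and 10.7 degrees, less where a joint would pass 70% of its speed; a pose out of reach is approached as far as the arm can. A call with a gripper value outside its range is refused whole. The fingers move at their own pace and stop on an object; the grip force is fixed at half the most. Time passes only in rows, so rows that repeat a pose let the fingers close. It gives the time, the measured TCP pose, the force, the opening and the grip force at its end, in the units of the state.
- robot.get_obs(): the state, without advancing time (a new reading comes with each control period).
- imaging.snapshot(name): name is "scene" or "top"; returns the picture (400x640x3 uint8, red, green, blue); there is no depth.
- imaging.get_calibration(name): a dict with "intrinsics" (3x3 intrinsics, pixels), "k1" (the pictures are not rectified: a ray, as slopes to the right and down, at radius r is drawn at 1 + k1 r^2 times it, then the intrinsics apply), "position" and "rotation" of the camera in the world. Camera axes: x right, y up, looking along -z (the intrinsics and any distortion apply to the point x, -y, -z); pixel columns grow to the right and rows downward; lengths in m; the calibration is good to about 2 mm. A picture is of the moment at which its call begins. get_calibration takes no time and is no camera call.
- robot.close_job(): hands the job in; it is judged then, once.
The state is a dict: "time": time; "joint_positions": joint angles; "qvel": joint speeds; "joint_torque": joint torques, N m; "tool_pos": TCP position; "ee_rot": TCP orientation; "wrist_force": force on the tool from outside, world axes, zero at the start; "wrist_torque": the same for the moment, N m; "width": finger opening in m; "finger_force": force on a finger pad.
Only numpy, scipy, OpenCV 4.12 (cv2) and the standard library are available. Lean on these libraries where they do the work, as an engineer would, in place of code of your own. Each camera call takes 0.05 s, during which the arm holds its last target. There are 200 camera calls.

## Working session

There is one attempt and no reset: what is moved stays moved. The work goes in short steps, Python scripts to look and compute and a tool call to move; the robot and the scene stay as the last step left them, time stands still between calls to the robot, and variables do not carry over. Pictures are saved under pics/ and viewed, at most 10 in all, crops included, and the job is handed in when it is done.

Besides the shell and the picture viewer there is one more tool, called after ">>>" as name(argument=value, ...) on one line, values as JSON. drive_tool: Moves the arm, as the interface text tells. Its arguments: {"type":"object","properties":{"series":{"type":"array"}},"required":["series"]}

```bash
mkdir -p pics; python3 - <<'E'
from bench import robot, imaging
import cv2
for n in("scene","top"):
    cv2.imwrite(f"pics/{n}0.png",imaging.snapshot(n)[:,:,::-1])
    print(imaging.get_calibration(n))
o=robot.get_obs();print(o["tool_pos"],o["ee_rot"],o["width"],o["time"])
E
```

```text
{'intrinsics': array([[487.89104105,   0.        , 315.05373241],
       [  0.        , 487.89104105, 194.71086874],
       [  0.        ,   0.        ,   1.        ]]), 'k1': -0.12868597922849082, 'position': array([ 1.33258355, -0.53294045,  0.85600346]), 'rotation': array([ 0.92666595, -0.00847394,  0.9956003 ])}
{'intrinsics': array([[421.14015615,   0.        , 315.3372741 ],
       [  0.        , 421.14015615, 194.98632444],
       [  0.        ,   0.        ,   1.        ]]), 'k1': -0.05678315192018841, 'position': array([0.3639186 , 0.07203361, 0.96140431]), 'rotation': array([ 0.09315035, -0.0255089 , -1.58935283])}
[ 0.23749969 -0.49558697  0.22942252] [-3.13962485e+00 -2.17008313e-04  4.46825705e-01] 0.09406404946490356 0.1
```

View pics/scene0.png

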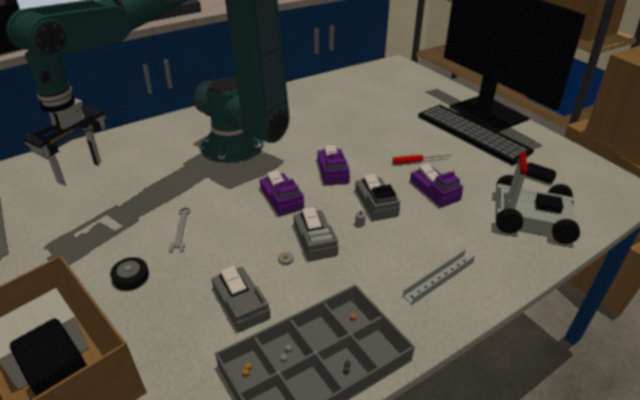

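View pics/top0.png

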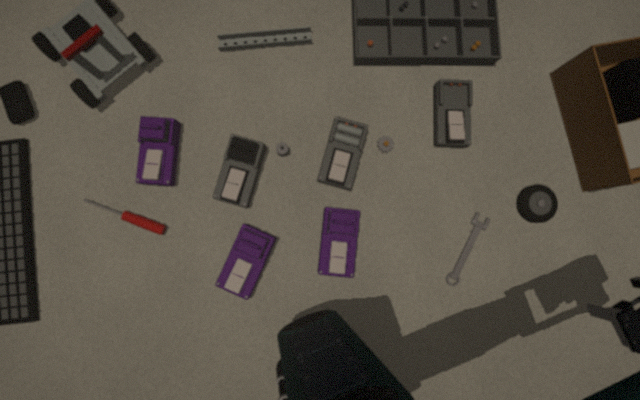

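The top view shows three grey chargers at about (240,170), (343,153) and (453,113). The one at (240,170) has the black block and the purple ones are look-alikes. I'll enlarge the view to confirm this and measure the paddles.

```bash
cat > h.py <<'E'
import numpy as np, cv2
from scipy.spatial.transform import Rotation as R
from bench import robot, imaging
def ray(n,px):
    c=imaging.get_calibration(n);K=c["intrinsics"]
    u=cv2.undistortPoints(np.array([[px]],float),K,np.array([c["k1"],0,0,0.]))[0,0]
    return c["position"],R.from_euler("xyz",c["rotation"]).apply([u[0],-u[1],-1])
def plane(n,px,z):
    p,d=ray(n,px);return p+d*(z-p[2])/d[2]
def proj(n,X):
    c=imaging.get_calibration(n);q=R.from_euler("xyz",c["rotation"]).inv().apply(np.array(X)-c["position"])
    s=np.array([q[0],-q[1]])/-q[2];s*=1+c["k1"]*(s@s);K=c["intrinsics"]
    return K[0,0]*s+K[:2,2]
def paddle(n,box):
    x0,y0,x1,y1=box;im=imaging.snapshot(n)[y0:y1,x0:x1]
    m=(im.min(2)>120).astype(np.uint8)
    cs,_=cv2.findContours(m,cv2.RETR_EXTERNAL,cv2.CHAIN_APPROX_NONE)
    c=max(cs,key=cv2.contourArea);r=cv2.minAreaRect(c)
    return np.array(r[0])+[x0,y0],cv2.boxPoints(r)+[x0,y0],cv2.contourArea(c)
E
python3 - <<'E'
from h import *
for n,b in(("top",(205,125,275,215)),("top",(310,110,375,195)),("top",(425,70,480,155)),("scene",(350,165,405,220))):
    c,bx,a=paddle(n,b);print(n,c,a,"->",plane(n,c,.048).round(4));print(bx.round(1).tolist(),[plane(n,p,.048).round(3)[:2].tolist() for p in bx])
s=imaging.snapshot("scene")[140:340,200:470];t=imaging.snapshot("top")[70:220,200:480]
f=lambda i:cv2.convertScaleAbs(cv2.resize(i[:,:,::-1],(780,290 if 0 else int(780*i.shape[0]/i.shape[1])),interpolation=3),alpha=1.4)
cv2.imwrite("pics/s1.png",f(s));cv2.imwrite("pics/t1.png",f(t))
E
```

```text
Traceback (most recent call last):
  File "h.py", line 18, in paddle
    c=max(cs,key=cv2.contourArea);r=cv2.minAreaRect(c)
ValueError: max() iterable argument is empty
```

```bash
sed -i 's/m=(im.min(2)>120)/g=cv2.GaussianBlur(im,(3,3),0).min(2);t=.5*(np.percentile(g,97)+np.median(g));m=(g>t)/' h.py
python3 - <<'E'
from h import *
s=imaging.snapshot("scene")[140:340,200:470];t=imaging.snapshot("top")
print(t[183,235],t[120,455],t[165,340],t[220,200],t[150,243])
t=t[70:220,200:480]
f=lambda i:cv2.convertScaleAbs(cv2.resize(i[:,:,::-1],(780,int(780*i.shape[0]/i.shape[1])),interpolation=3),alpha=1.6)
cv2.imwrite("pics/s1.png",f(s));cv2.imwrite("pics/t1.png",f(t))
for n,b in(("top",(205,125,275,215)),("top",(310,110,375,195)),("top",(425,70,480,155)),("scene",(350,165,405,220))):
    c,bx,a=paddle(n,b);print(n,c,a,"->",plane(n,c,.048).round(4));print(bx.round(1).tolist(),[plane(n,p,.048).round(3)[:2].tolist() for p in bx])
E
```

```text
[114 106  91] [131 115 105] [112  99  91] [115 106  96] [35 33 28]
top [232.96154213 183.80769348] 333.0 -> [0.4762 0.2262 0.048 ]
[[221.9, 194.9], [231.4, 168.2], [244.0, 172.7], [234.5, 199.4]] [[0.452, 0.25], [0.511, 0.23], [0.5, 0.202], [0.442, 0.223]]
top [339.01659966 165.43776321] 284.5 -> [ 0.5132 -0.0061  0.048 ]
[[329.2, 176.7], [336.1, 150.8], [348.8, 154.2], [341.9, 180.1]] [[0.489, 0.016], [0.546, -0.001], [0.538, -0.028], [0.481, -0.012]]
top [456.00345039 124.54138184] 301.0 -> [ 0.603  -0.2726  0.048 ]
[[448.4, 112.1], [461.4, 111.0], [463.6, 137.0], [450.6, 138.0]] [[0.632, -0.257], [0.634, -0.287], [0.574, -0.288], [0.572, -0.258]]
scene [377. 192.] 917.0 -> [0.5153 0.211  0.048 ]
[[350.0, 165.0], [404.0, 165.0], [404.0, 219.0], [350.0, 219.0]] [[0.365, 0.228], [0.452, 0.367], [0.646, 0.197], [0.57, 0.078]]
```

View pics/s1.png

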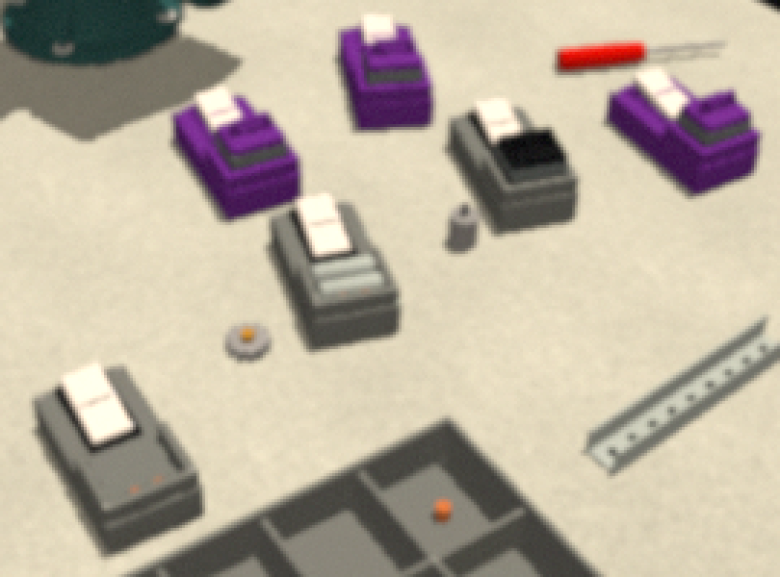

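View pics/t1.png

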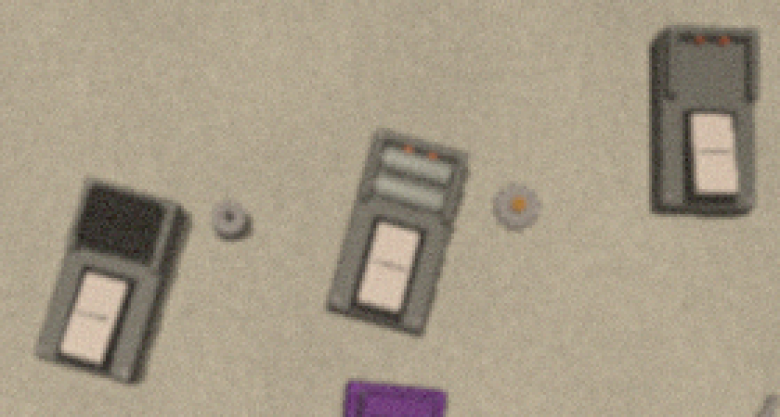

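The black block with its bail sits on the left grey charger, whose paddle is at top (233,184) and scene about (372,181). The middle charger holds the two cells and the right one is empty. I'll cross-check the two views and plan the approach.

```bash
cat >> h.py <<'E'
def rel(P,yaw):
    o=robot.get_obs();T=R.from_euler("xyz",o["ee_rot"]);G=R.from_euler("xyz",[np.pi,0,yaw])
    print("t",o["time"],"pos",o["tool_pos"].round(4),"F",o["wrist_force"].round(1),"shift",T.inv().apply(np.array(P)-o["tool_pos"]).round(4),"turn",(T.inv()*G).as_rotvec().round(3))
E
python3 - <<'E'
from h import *
c,bx,a=paddle("scene",(355,165,385,192));print(c,bx.round(1).tolist(),a)
for z in(.046,.05,.054):print(z,plane("scene",c,z).round(4),plane("top",(232.96,183.81),z).round(4))
for z in (.036,.092): print("dock",plane("top",(243,150),z).round(3))
piv=plane("top",(232.96,183.81),.0495);u=np.array([-.946,.321,0]);print("press",piv+.026*u)
print("proj scene",proj("scene",piv),"outer",proj("scene",piv+.034*u+[0,0,.006]))
P=piv+.026*u;P[2]=.23;rel(P,2.815)
E
```

```text
[371.66438484 179.43835545] [[365.0, 175.0], [373.8, 171.7], [378.3, 183.9], [369.6, 187.2]] 86.0
0.046 [0.4571 0.2382 0.046 ] [0.4764 0.2265 0.046 ]
0.05 [0.4614 0.2344 0.05  ] [0.4759 0.2258 0.05  ]
0.054 [0.4657 0.2306 0.054 ] [0.4754 0.2252 0.054 ]
dock [0.553 0.206 0.036]
dock [0.542 0.198 0.092]
press [0.45140077 0.2342707  0.0495    ]
proj scene [372.48642368 182.98101308] outer [368.7116457  174.67850086]
t 0.5 pos [ 0.2376 -0.496   0.2304] F [0.  0.2 0.4] shift [ 5.083e-01 -5.662e-01  5.000e-04] turn [-0.    -0.    -2.368]
```

>>> drive_tool(series=[[0, [0.036, -0.04, 0], [0, 0, -0.17]], [0, [0.072, -0.08, 0], [0, 0, -0.34]], [0, [0.108, -0.12, 0], [0, 0, -0.51]], [0, [0.144, -0.16, 0], [0, 0, -0.68]], [0, [0.18, -0.2, 0], [0, 0, -0.85]]])

```text
time: 1.12
tool_pos: [0.3138, -0.2363, 0.2307]
ee_rot: [3.141, 0.0, 1.302]
wrist_force: [0.5, 0.8, 0.2]
width: 0.0475
finger_force: 0.0
```

```bash
python3 -c "
from h import *
rel([.4514,.2343,.23],2.815)"
```

```text
t 1.125 pos [ 0.3138 -0.2363  0.2307] F [0.5 0.8 0.2] shift [0.4902 0.0076 0.0006] turn [ 1.000e-03  1.000e-03 -1.513e+00]
```

>>> drive_tool(series=[[0, [0.05, 0.001, 0], [0, 0, -0.16]], [0, [0.1, 0.002, 0], [0, 0, -0.32]], [0, [0.15, 0.003, 0], [0, 0, -0.48]], [0, [0.2, 0.004, 0], [0, 0, -0.64]], [0, [0.25, 0.005, 0], [0, 0, -0.8]]])

```text
time: 1.75
tool_pos: [0.3863, 0.0031, 0.2308]
ee_rot: [3.141, 0.001, 2.102]
wrist_force: [0.5, -1.2, -0.3]
width: 0.0005
finger_force: 0.0
```

```bash
python3 -c "
from h import *
rel([.4514,.2343,.23],2.815)"
```

```text
t 1.75 pos [0.3863 0.0031 0.2308] F [ 0.5 -1.2 -0.3] shift [0.1664 0.1733 0.0008] turn [ 0.001  0.001 -0.713]
```

>>> drive_tool(series=[[0, [0.036, 0.038, 0], [0, 0, -0.16]], [0, [0.072, 0.075, 0], [0, 0, -0.32]], [0, [0.11, 0.114, 0], [0, 0, -0.48]], [0, [0.14, 0.146, 0], [0, 0, -0.62]], [0, [0.166, 0.173, 0], [0, 0, -0.713]]])

```text
time: 2.38
tool_pos: [0.4525, 0.2337, 0.2305]
ee_rot: [3.142, 0.0, 2.814]
wrist_force: [-0.0, 0.3, -0.0]
width: 0.0003
finger_force: 0.0
```

```bash
python3 -c "
from h import *
rel([.4514,.2343,.085],2.815)"
```

```text
t 2.375 pos [0.4525 0.2337 0.2305] F [-0.   0.3 -0. ] shift [0.0012 0.0002 0.1455] turn [ 0.     0.    -0.001]
```

>>> drive_tool(series=[[0, [0.001, 0, 0.04], [0, 0, 0]], [0, [0.001, 0, 0.08], [0, 0, 0]], [0, [0.001, 0, 0.12], [0, 0, 0]], [0, [0.001, 0, 0.138], [0, 0, 0]], [0, [0.001, 0, 0.138], [0, 0, 0]]])

```text
time: 3.0
tool_pos: [0.4507, 0.2319, 0.0916]
ee_rot: [-3.14, -0.002, 2.81]
wrist_force: [0.4, 0.3, 0.3]
width: 0.0002
finger_force: 0.0
```

```bash
python3 - <<'E'
from h import *
rel([.4514,.2343,.071],2.815)
s=imaging.snapshot("scene")[110:240,310:450]
cv2.imwrite("pics/s2.png",cv2.convertScaleAbs(cv2.resize(s[:,:,::-1],None,fx=4,fy=4,interpolation=3),alpha=1.6))
E
```

```text
t 3.0 pos [0.4507 0.2319 0.0916] F [0.4 0.3 0.3] shift [0.0001 0.0025 0.0206] turn [-0.002 -0.002 -0.005]
```

View pics/s2.png

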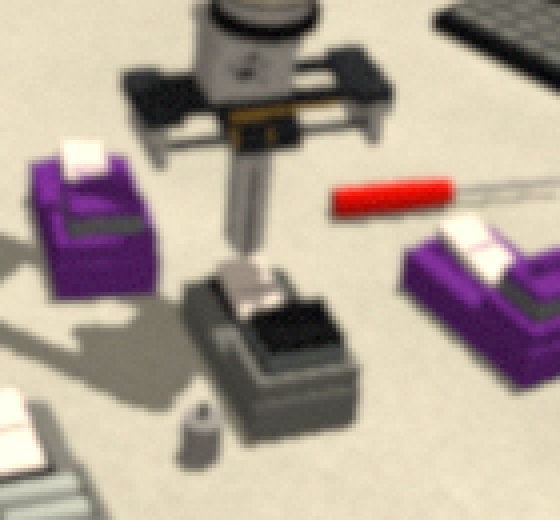

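The closed fingertips, at about (245,250) in the crop, are just above the raised outer end of the block charger's rocker. I'll press in small steps.

>>> drive_tool(series=[[0, [0, 0.002, 0.008], [0, 0, 0]], [0, [0, 0.002, 0.012], [0, 0, 0]], [0, [0, 0.002, 0.015], [0, 0, 0]], [0, [0, 0.002, 0.018], [0, 0, 0]], [0, [0, 0.002, 0.02], [0, 0, 0]]])

```text
time: 3.68
tool_pos: [0.4522, 0.234, 0.0722]
ee_rot: [-3.142, 0.001, 2.81]
wrist_force: [-1.0, 0.2, 4.5]
width: 0.0008
finger_force: 2.6
```

>>> drive_tool(series=[[0, [0, 0, 0.001], [0, 0, 0]], [0, [0, 0, 0.002], [0, 0, 0]], [0, [0, 0, 0.002], [0, 0, 0]]])

```text
time: 4.05
tool_pos: [0.4523, 0.2341, 0.0719]
ee_rot: [3.141, 0.001, 2.81]
wrist_force: [-4.0, -1.0, 9.5]
width: 0.0004
finger_force: 4.7
```

The force has risen past the snap force and motion has stopped, so the rocker is likely at its on stop. I'll retreat and check.

>>> drive_tool(series=[[0, [0, 0, -0.03], [0, 0, 0]], [0, [0, 0, -0.08], [0, 0, 0]], [0, [0, 0, -0.13], [0, 0, 0]], [0, [0, 0, -0.16], [0, 0, 0]], [0, [0, 0, -0.16], [0, 0, 0]]])

```text
time: 4.68
tool_pos: [0.4535, 0.2343, 0.2329]
ee_rot: [3.138, 0.005, 2.809]
wrist_force: [0.3, -0.2, 0.3]
width: 0.0006
finger_force: 0.0
```

```bash
python3 - <<'E'
from h import *
print(robot.get_obs()["wrist_force"].round(1))
s=imaging.snapshot("scene")[150:270,290:430]
cv2.imwrite("pics/s3.png",cv2.convertScaleAbs(cv2.resize(s[:,:,::-1],None,fx=4,fy=4,interpolation=3),alpha=1.6))
E
```

```text
[ 0.3 -0.2  0.3]
```

View pics/s3.png

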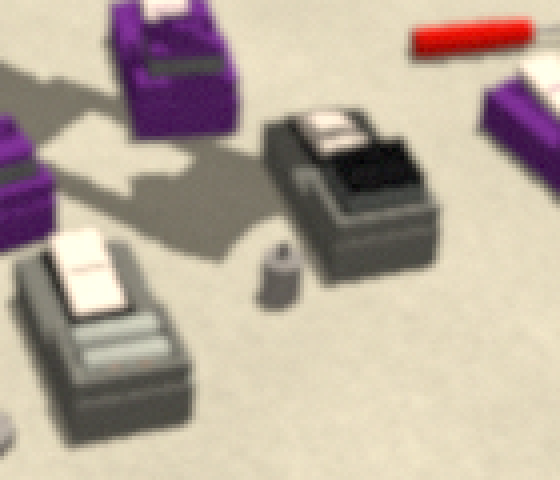

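The outer end of the block charger's rocker, at about (320,120), is now down flush with the charger. The cells rocker is still raised at its outer end. The gripper is clear, so I'm handing in.

```bash
python3 -c "
from bench import robot
print(robot.close_job())"
```

```text
the job is handed in; nothing more can be done
None
```

I pressed the block battery charger's rocker and the last picture shows its outer end down; I touched neither of the other two rockers, the gripper was clear, and I handed the job in at about 5 s (no verdict came back).

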